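# Release the pressure cap of a steam cleaner

## Task

Take the pressure cap off the steam cleaner: turn it anticlockwise until it comes up against its first stop and keep it leaning lightly on that stop for about a second so that the pressure vents, then press it down and turn on past the stop until it is released. Lift the cap out and set it down gently, upright with its orange grip on top, in the round blue enamel tray. Force nothing - neither against the stop nor down onto the neck - and leave the mug and the two jars alone.

Things in the scene. Friction and masses are not known exactly. Their poses are not given: they have to be found in the camera images.
- cap: The loose pressure cap, about 100 to 155 g, 55 mm high, seated in the steel neck of the steam cleaner. Origin: centre of the underside of its stem; z up along the turning axis. Steel stem 23 mm across, 21 mm long; over it a black disc, then the orange grip. Turning it anticlockwise seen from above (yaw grows) loosens it; at first it turns with little friction, under 0.1 N m.
- cap_grip (a point): Centre of the cap's upright orange grip bar, 42 mm above the cap's origin: 54 mm long along the cap's x, 14 mm thick along its y, 26 mm high (29 to 55 mm above the cap's origin). Pinch it across y from above; fingertips can go down to the disc at its foot.
- cap_disc (a point): Centre of the underside of the cap's disc, 21 mm above the cap's origin. Disc 68 mm across, 8 mm thick, with a thin skirt. A spring holds the cap up with about 6 N. Pressed 4 to 7 mm below its seated height (10 to 13 N; 5.5 mm is good) it can pass the first stop; at 7 mm the disc lands on the rigid neck rim, where over 45 N is forcing it.
- cap_lugs (a point): Centre between the cap's two lugs, 5.5 mm above its origin; they reach 26 mm to either side along the cap's x. Kept down, the cap turns on past the stop; from 0.76 rad past first touching it the lugs stand in slots (best at 0.87), at 0.97 they meet a rigid end wall. In the slots it lifts straight out, clear of the neck after 14 mm.
- vent (a joint): The sprung first stop inside the neck: angle (rad) it is pushed round by the cap's lugs, 0 when untouched, 5 N m per rad. The lugs meet it after 0.2 to 0.7 rad of turning; where differs each time and is only felt, as rising torque. From 0.02 rad (0.1 N m) the cap leans on it and vents; over 0.12 rad (0.6 N m) is forcing it. It springs back to 0 once the cap has passed.
- steamer: The steam cleaner, fixed: white rounded box 260 mm (its x) by 170 mm (its y), top at 130 mm, blue band. Origin under its centre, on the worktop. The neck, 62 mm across, stands on the middle of the top, rim at 158 mm; the seated cap's origin is on its axis, at 144 mm. A blue handle bar along y, 110 mm long, stands 108 mm off the axis towards +x, top at 174 mm. A black outlet at -x.
- tray: Loose round blue enamel tray, 400 g, 136 mm across the top, rim 14 mm high, flat inside 120 mm across, inner floor 5 mm above its origin (centre of the underside).
- mug: White mug, 80 mm across, 90 mm high, bystander; origin centre of the underside.
- spice: Small spice jar with green lid, 44 mm across, 90 mm high, bystander; origin centre of the underside.
- jam: Amber jar with red lid, 66 mm across, 95 mm high, bystander; origin centre of the underside.
Things that resemble listed ones, but are neither listed nor needed, are in the scene too. There is more than one size of the cap; the job needs the largest.

How it is judged:
By the outcome, as a careful person would: the job done as asked, in the order asked, and still so for the second after the job is handed in, with the robot touching nothing.
It also fails if it takes over 72 s, if anything falls off the work surface, if the arm or the gripper's body presses on something with over 40 N, if the wrist force passes 120 N, or if a joint passes its speed limit or range.

## Robot

A 6-joint arm with a two-finger parallel gripper is mounted at the origin on the work surface. World frame = base frame: x ahead of the robot, y to its left, z up, the work surface at z = 0. Lengths are in mm, angles in degrees, forces in N, time in s.
With the tool pointing down it reaches from about 300 to 850 mm from the base axis. Payload 4.2 kg.
Tool frame: the origin (TCP) lies midway between the tips of the shut fingers; the grasp point (between the pads) lies 19 mm behind it; z points along the fingers, y is the line along which they close (so a half turn about z gives the same grasp; the last joint's range is limited). The gripper opens to 91 mm and grips with 3 to 60 N. Pads are 32 mm wide; open, the fingers measure 118 mm over their backs; the gripper's body (76 mm by 178 mm) begins 60 mm behind the grasp point.
Start: joints at [67.208, 18.312, 89.639, -0, 72.044, -1.146], TCP at [212.107, 534.466, 213.976] pointing down, gripper open.
Joint ranges: [-177.97, 177.97], [-48.28, 115.42], [12.27, 149.76], [-77.06, 257.06], [2.81, 150.46], [-146.56, 146.56]. Speed limits (degrees/s): [147.25, 147.25, 180, 180, 180, 180].

## Interface

Orientations are given as [roll, pitch, yaw] about the fixed x, y, z axes, in that order (R = Rz(yaw) Ry(pitch) Rx(roll)).
In Python, from workcell import state, grab_frame, camera_model, job_done gives the robot as it stands.
- The arm moves only by the shell command python3 -m pendant 'ROWS' [OPENING] [FORCE]. ROWS is a JSON list of rows, 1 to 8 of them, each written [[dx, dy, dz], [rx, ry, rz]]: dx, dy, dz in normalised numbers (1 is 80 cm), then a rotation vector rx, ry, rz in fractions of the full range, 1 being pi rad; each row shifts and turns the commanded pose from where the row before left it, along the tool's axes as they then stand; what a row does not reach is not made up. A row lasts 1/10 s, in which the tool goes at most 50 mm and 8.59 degrees, less where a joint would pass 70% of its speed; a pose out of reach is approached as far as the arm can. OPENING is the finger opening in mm, set as the command begins (- or left out keeps the last). The fingers move at their own pace and stop on an object; FORCE is the grip in N (left out, the last holds). Time passes only in rows, so rows that do not move let the fingers close. It prints the time, the measured TCP pose, the force, the opening and the grip force at its end. Input that does not fit is refused with a message, and nothing moves.
- state(): the state, without advancing time (a new reading comes with each control period).
- grab_frame(name): name is "side" or "top"; returns the picture (384x512x3 uint8, blue, green, red); there is no depth.
- camera_model(name): a dict with "fx", "fy", "cx", "cy" (pixels), "T" (4x4, takes a point from camera to world coordinates). Camera axes: x right, y up, looking along -z (the intrinsics and any distortion apply to the point x, -y, -z); pixel columns grow to the right and rows downward; lengths in mm; the calibration is good to about 2 mm. A picture is of the moment at which its call begins. camera_model takes no time and is no camera call.
- job_done(): hands the job in; it is judged then, once.
The state is a dict: "time_s": time; "qpos": joint angles; "qvel": joint speeds; "effort": joint torques, N m; "ee_pos": TCP position; "ee_rot": TCP orientation; "force": force on the tool from outside, world axes, zero at the start; "torque": the same for the moment, N m; "gripper_width": finger opening in mm; "gripper_force": force on a finger pad.
Only numpy, scipy, OpenCV 4.12 (cv2) and the standard library are available. Lean on these libraries where they do the work, as an engineer would, in place of code of your own. Each camera call takes 0.05 s, during which the arm holds its last target. There are 200 camera calls.

## Working session

There is one attempt and no reset: what is moved stays moved. The work goes in short steps, Python scripts to look and compute and a shell command to move; the robot and the scene stay as the last step left them, time stands still between calls to the robot, and variables do not carry over. Pictures are saved under pics/ and viewed, at most 10 in all, crops included, and the job is handed in when it is done.

```bash
mkdir -p pics; ls; python3 - <<'E'
from workcell import *
import cv2
s=state();print(s)
for n in("top","side"):
    cv2.imwrite(f"pics/{n}0.png",grab_frame(n));print(n,camera_model(n))
E
```

```text
pics
{'time_s': 0.0, 'qpos': array([ 6.72086932e+01,  1.83516750e+01,  8.97069840e+01, -2.81180717e-03,
        7.20415395e+01, -1.14763475e+00]), 'qvel': array([-0.01292083,  0.04939989, -0.01829423,  0.04334283,  0.01615737,
       -0.04045468]), 'effort': array([ 5.88061394e-04, -4.12437844e+01, -2.31969184e+01,  7.25784805e-02,
        4.56587272e-02, -1.30205281e-04]), 'ee_pos': array([211.91594856, 533.98879882, 213.11600678]), 'ee_rot': array([-1.79899768e+02,  6.65919301e-04,  1.58357198e+02]), 'force': array([-0.45557587, -0.1357796 , -0.48858654]), 'torque': array([-0.01654046,  0.02618171, -0.02077622]), 'gripper_force': 0.0, 'gripper_width': 91.27770393853223}
top {'fx': 385.6443364848276, 'fy': 385.6443364848276, 'cx': 257.66799140340487, 'cy': 192.52027862683488, 'T': array([[ 1.25306000e-03,  9.93306401e-01, -1.15502485e-01,
         4.35467001e+02],
       [-9.99979352e-01,  1.97263636e-03,  6.11587015e-03,
         1.43287771e+01],
       [ 6.30277737e-03,  1.15492436e-01,  9.93288363e-01,
         1.45388380e+03],
       [ 0.00000000e+00,  0.00000000e+00,  0.00000000e+00,
         1.00000000e+00]])}
side {'fx': 487.5371634401198, 'fy': 487.5371634401198, 'cx': 250.09161046511204, 'cy': 191.78976328465595, 'T': array([[-9.95979197e-01,  5.35163009e-02, -7.18431966e-02,
         4.96904233e+02],
       [-8.95844605e-02, -5.97238032e-01,  7.97045392e-01,
         1.15356508e+03],
       [-2.52568340e-04,  8.00276664e-01,  5.99630885e-01,
         1.00547755e+03],
       [ 0.00000000e+00,  0.00000000e+00,  0.00000000e+00,
         1.00000000e+00]])}
```

View pics/top0.png

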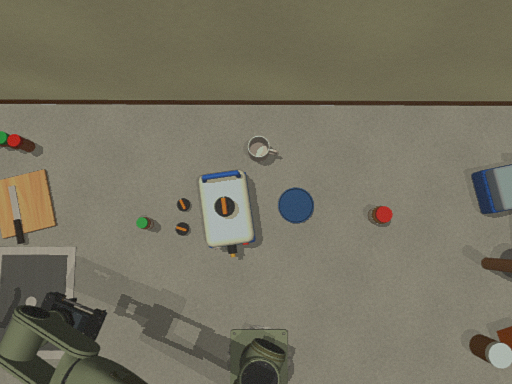

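View pics/side0.png

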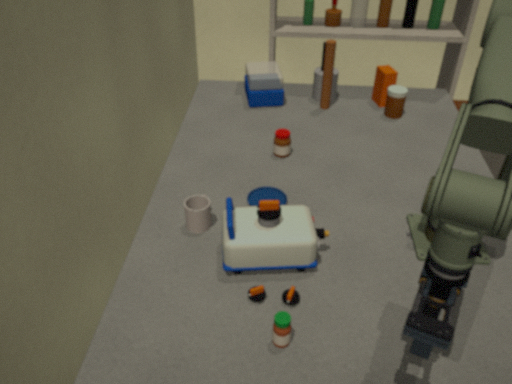

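Cap candidates in the top view are the one seated in the steamer neck (225,206) and two smaller loose ones at (183,205) and (182,229). I choose the seated one, which is the largest. The tray is at (296,205), mug (259,147), spice jar (144,223) and jam jar (382,215). Next I measure them and check the choice in a crop.

```bash
cat > h.py <<'E'
import numpy as np,cv2
from workcell import *
def ray(n,u,v,z):
    c=camera_model(n);T=c["T"];d=T[:3,:3]@np.array([(u-c["cx"])/c["fx"],-(v-c["cy"])/c["fy"],-1])
    o=T[:3,3];return o+d*(z-o[2])/d[2]
def proj(n,p):
    c=camera_model(n);T=c["T"];q=T[:3,:3].T@(np.array(p,float)-T[:3,3])
    return np.array([c["cx"]+c["fx"]*q[0]/-q[2],c["cy"]-c["fy"]*q[1]/-q[2]])
def blobs(im,lo,hi,mina=8):
    m=cv2.inRange(cv2.cvtColor(im,cv2.COLOR_BGR2HSV),lo,hi)
    k,l,st,ce=cv2.connectedComponentsWithStats(m)
    return [(st[i],ce[i],np.argwhere(l==i)[:,::-1]) for i in range(1,k) if st[i][4]>=mina]
E
python3 - <<'E'
from h import *
for n in("top","side"):
    im=cv2.imread(f"pics/{n}0.png")
    for nm,lo,hi,z in(("orange",(8,150,90),(18,255,255),197),("blue",(100,120,40),(125,255,255),10)):
        for st,ce,p in blobs(im,lo,hi):
            w=np.array([ray(n,*q,z)[:2] for q in p]);r=cv2.minAreaRect(w.astype(np.float32))
            if 200<ce[0]<330: print(n,nm,st,ce.round(1),w.mean(0).round(1),[np.round(a,1) for a in r])
im=cv2.imread("pics/top0.png")[160:265,130:330];a=cv2.resize(im,None,fx=4,fy=4,interpolation=2)[:420,:800]
cv2.imwrite("pics/crop0.png",a)
E
```

```text
top orange [221 198   6  16  71] [223.6 205.3] [539.3 117.7] [array([538.6, 117.5]), array([50.5, 14.6]), np.float64(7.7)]
top blue [202 171  38  11 169] [220.  174.7] [671.1 148.3] [array([668.2, 146.8]), array([ 24.4, 140.1]), np.float64(8.4)]
top blue [279 188  34  35 872] [295.7 205.2] [ 555.6 -137.6] [array([ 556.8, -138.6]), array([127.1, 123.3]), np.float64(44.6)]
side orange [322  41  13  67 383] [327.3  73.4] [ 350.4 -769.9] [array([ 345.6, -793.7]), array([687.9,  33.4]), np.float64(86.1)]
side orange [275 138  15   8  72] [281.6 140.9] [ 517.5 -201.9] [array([ 515.3, -198.4]), array([45.5, 43.4]), np.float64(5.1)]Traceback (most recent call last):
  File "<stdin>", line 6, in <module>
  File "h.py", line 4, in ray
    c=camera_model(n);T=c["T"];d=T[:3,:3]@np.array([(u-c["cx"])/c["fx"],-(v-c["cy"])/c["fy"],-1])
ValueError: time passes only in moves, steps and waits
```

```bash
sed -i 's/^def ray/C={n:camera_model(n) for n in("top","side")}\ndef ray/; s/c=camera_model(n);/c=C[n];/' h.py
python3 - <<'E'
from h import *
im=cv2.imread("pics/top0.png")
def rect(n,p,z):
    w=np.array([ray(n,*q,z)[:2] for q in p]);r=cv2.minAreaRect(w.astype(np.float32))
    d=w-w.mean(0);e=np.linalg.svd(d,full_matrices=False)[2][0];return w.mean(0).round(1),np.round(r[0],1),np.round(r[1],1),"pca",np.degrees(np.arctan2(e[1],e[0])).round(1)
for st,ce,p in blobs(im,(8,150,90),(18,255,255)):
    if 150<ce[0]<240: print("orange",ce,rect("top",p,199))
for st,ce,p in blobs(im,(100,120,40),(125,255,255)):
    if 200<ce[0]<320: print("blue",ce,rect("top",p,174 if ce[0]<260 else 14))
# black disc at z=173 and white box top at 130
for st,ce,p in blobs(im,(0,0,0),(180,255,60),30):
    if 170<ce[0]<245: print("black",st,rect("top",p,173))
for st,ce,p in blobs(im,(0,0,200),(180,60,255),200):
    if 170<ce[0]<280: print("white",st,rect("top",p,130))
s=cv2.imread("pics/side0.png")
for st,ce,p in blobs(s,(3,150,90),(18,255,255)):
    if 240<ce[0]<300: print("side or",st,ce,rect("side",p,195))
a=cv2.resize(im[160:265,130:330],None,fx=4,fy=4,interpolation=2);cv2.imwrite("pics/crop0.png",a)
b=cv2.resize(s[180:320,190:340],None,fx=4,fy=4,interpolation=2);cv2.imwrite("pics/crop1.png",b)
E
```

```text
orange [223.63380282 205.33802817] (array([539.1, 117.6]), array([538.5, 117.4]), array([50.4, 14.6]), 'pca', np.float64(-173.1))
orange [182.17142857 203.88571429] (array([543.6, 252.7]), array([543.6, 252.7]), array([32.5, 10.1]), 'pca', np.float64(-150.0))
orange [180.86666667 228.26666667] (array([464.4, 255.1]), array([464.1, 254.5]), array([33.9,  8.1]), 'pca', np.float64(73.8))
blue [219.95857988 174.68639053] (array([644.3, 133.1]), array([641.8, 131.7]), array([ 21.7, 124.2]), 'pca', np.float64(-81.9))
blue [295.71444954 205.23623853] (array([ 555.3, -137.2]), array([ 556.4, -138.2]), array([126.7, 122.9]), 'pca', np.float64(-141.8))
black [215 197  19  20 179] (array([537.2, 115.7]), array([536.9, 116.6]), array([60.3, 60.8]), 'pca', np.float64(98.1))
black [178 199  12  12  75] (array([543.9, 251.7]), array([543.8, 253.2]), array([36.9, 36.6]), 'pca', np.float64(-59.9))
black [176 223  13  12  79] (array([464.1, 254.1]), array([464.3, 256.2]), array([36.2, 39.6]), 'pca', np.float64(159.1))
black [227 245  10   8  67] (array([398.7,  91.2]), array([399. ,  92.2]), array([22
[... 358 characters left out ...]
array([ 504.5, -247.2]), array([ 504.5, -247.2]), array([23.8,  9. ]), 'pca', np.float64(53.3))
side or [259 200  20  11 180] [268.68888889 204.93888889] (array([539.2, 130.2]), array([538.9, 130. ]), array([54.5, 39.4]), 'pca', np.float64(18.6))
side or [250 286  14   9  92] [256.34782609 289.84782609] (array([548.4, 431. ]), array([547.8, 430.7]), array([32.3, 19.2]), 'pca', np.float64(33.1))
side or [287 287   8  13  65] [290.2        293.04615385] (array([474.4, 433.5]), array([474.9, 433.2]), array([37.2, 11.4]), 'pca', np.float64(74.6))
side or [274 326  17  10  94] [281.22340426 330.73404255] (array([490. , 534.2]), array([489.4, 534.6]), array([19.3, 32.7]), 'pca', np.float64(178.7))
```

View pics/crop0.png

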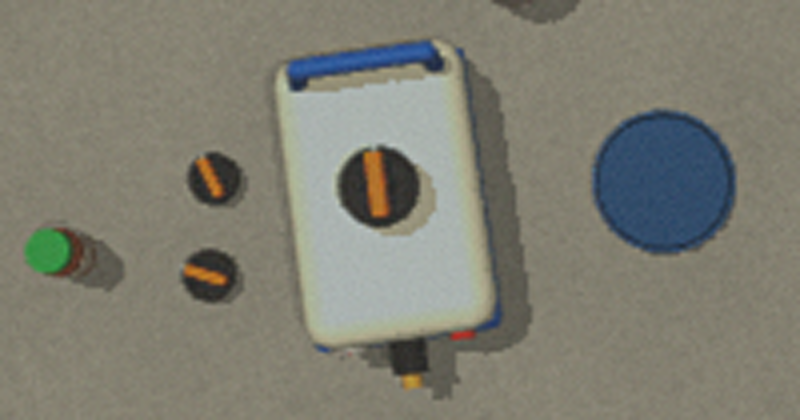

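View pics/crop1.png

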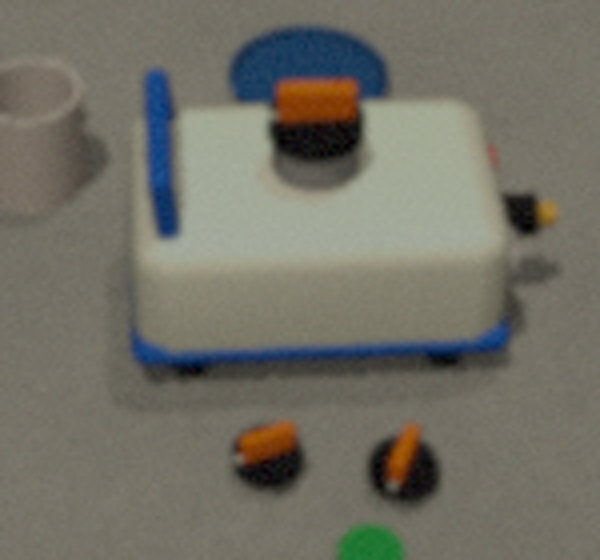

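The crops show the seated cap: its disc is about 68 mm across against about 40 mm for the two loose ones, and the orange bar lies along yaw ≈ 7.5°. The cap axis is at about (537.5, 117). The tray is empty, centred near (556, -138). I lift first and turn to yaw 7.5°.

The manual's scale: shifts go in shares of 80 cm and turns go in shares of pi rad. Converting my numbers, -10 mm / 800 = -0.0125, 8.5 degrees / 180 = 0.0472.

```bash
python3 -m pendant '[[[0, 0, -0.0125], [0, 0, 0.0472]], [[0, 0, -0.0125], [0, 0, 0.0472]], [[0, 0, -0.0125], [0, 0, 0.0472]], [[0, 0, -0.0125], [0, 0, 0.0472]], [[0, 0, -0.0125], [0, 0, 0.0472]], [[0, 0, 0], [0, 0, 0.0472]], [[0, 0, 0], [0, 0, 0.0472]], [[0, 0, 0], [0, 0, 0.0472]]]' 60
python3 -m pendant '[[[0, 0, 0], [0, 0, 0.0472]], [[0, 0, 0], [0, 0, 0.0472]], [[0, 0, 0], [0, 0, 0.0472]], [[0, 0, 0], [0, 0, 0.0472]], [[0, 0, 0], [0, 0, 0.0472]], [[0, 0, 0], [0, 0, 0.0472]], [[0, 0, 0], [0, 0, 0.0472]], [[0, 0, 0], [0, 0, 0.0472]]]'
python3 -m pendant '[[[0, 0, 0], [0, 0, 0.0472]], [[0, 0, 0], [0, 0, 0.0361]], [[0, 0, 0], [0, 0, 0]], [[0, 0, 0], [0, 0, 0]]]'
cat >> h.py <<'E'
def delta(p):
    from scipy.spatial.transform import Rotation as R
    s=state();M=R.from_euler("xyz",s["ee_rot"],degrees=True)
    return s["ee_pos"].round(1),s["ee_rot"].round(2),M.inv().apply(np.array(p)-s["ee_pos"]).round(1)
E
python3 -c "
from h import *
print(delta((537.5,117,260)))"
```

```text
time_s: 0.9
ee_pos: [212.0, 534.2, 263.5]
ee_rot: [-180.0, 0.0, 90.0]
force: [0.5, -0.2, -0.3]
gripper_width: 59.8
gripper_force: 0.0
time_s: 1.7
ee_pos: [212.0, 534.2, 263.4]
ee_rot: [180.0, 0.0, 22.0]
force: [0.1, 0.4, 0.3]
gripper_width: 59.9
gripper_force: 0.0
time_s: 2.1
ee_pos: [224.2, 528.6, 263.3]
ee_rot: [-179.5, 0.8, 8.6]
force: [-0.1, 0.6, -0.4]
gripper_width: 59.7
gripper_force: 0.0
(array([224.2, 528.6, 263.3]), array([-179.49,    0.82,    8.59]), array([248.3, 453.8,  -4.3]))
```

In the tool's units: 41 mm / 800 = 0.0513, 22 mm / 800 = 0.0275.

```bash
python3 -m pendant '[[[0.0275, 0.0513, 0], [0, 0, 0]], [[0.0275, 0.0513, 0], [0, 0, 0]], [[0.0275, 0.0513, 0], [0, 0, 0]], [[0.0275, 0.0513, 0], [0, 0, 0]], [[0.0275, 0.0513, 0], [0, 0, 0]], [[0.0275, 0.0513, 0], [0, 0, 0]], [[0.0275, 0.0513, 0], [0, 0, 0]], [[0.0275, 0.0513, 0], [0, 0, 0]]]'
python3 -m pendant '[[[0.03, 0.0525, 0], [0, 0, 0]], [[0.03, 0.0525, 0], [0, 0, 0]], [[0.03, 0.0525, 0], [0, 0, 0]], [[0, 0, 0], [0, 0, 0]], [[0, 0, 0], [0, 0, 0]]]'
python3 -c "
from h import *
print(delta((537.5,117,260)),state()['qpos'].round(1))"
```

```text
time_s: 2.9
ee_pos: [447.9, 229.7, 258.3]
ee_rot: [-179.4, 0.8, 8.7]
force: [0.7, 0.1, 0.5]
gripper_width: 59.8
gripper_force: 0.0
time_s: 3.4
ee_pos: [537.4, 116.8, 255.5]
ee_rot: [-179.4, 0.9, 8.5]
force: [-0.1, 0.0, -0.2]
gripper_width: 60.2
gripper_force: 0.0
(array([537.4, 116.8, 255.5]), array([-179.42,    0.85,    8.52]), array([ 0. , -0.2, -4.5])) [10.7 15.1 88.1  0.6 77.5 92. ]
```

```bash
cat >> h.py <<'E'
def rot(yaw):
    from scipy.spatial.transform import Rotation as R
    M=R.from_euler("xyz",state()["ee_rot"],degrees=True)
    return np.degrees((M.inv()*R.from_euler("xyz",[180,0,yaw],degrees=True)).as_rotvec()).round(2)
E
python3 -c "
from h import *
print(rot(7.5))"
```

```text
[-0.57  0.86  1.02]
```

In the tool's units: 12 mm / 800 = 0.015, 1.02 degrees / 180 = 0.0057.

```bash
python3 -m pendant '[[[0, 0, 0], [-0.0032, 0.0048, 0.0057]], [[0, 0, 0], [0, 0, 0]], [[0, 0, 0.015], [0, 0, 0]], [[0, 0, 0.015], [0, 0, 0]], [[0, 0, 0.015], [0, 0, 0]], [[0, 0, 0], [0, 0, 0]], [[0, 0, 0], [0, 0, 0]]]'
python3 - <<'E'
from h import *
print(delta((537.5,117,176)),rot(7.5))
s=grab_frame("side");t=grab_frame("top")
b=cv2.resize(s[140:260,190:350],None,fx=4,fy=4,interpolation=2);cv2.imwrite("pics/c2.png",b)
E
```

```text
time_s: 4.1
ee_pos: [537.3, 117.0, 219.4]
ee_rot: [180.0, -0.0, 7.6]
force: [0.0, -0.3, 0.6]
gripper_width: 59.9
gripper_force: 0.0
(array([537.3, 117. , 219.4]), array([ 1.7996e+02, -1.0000e-02,  7.5900e+00]), array([ 0.2,  0. , 43.4])) [ 0.04 -0.01  0.09]
```

View pics/c2.png

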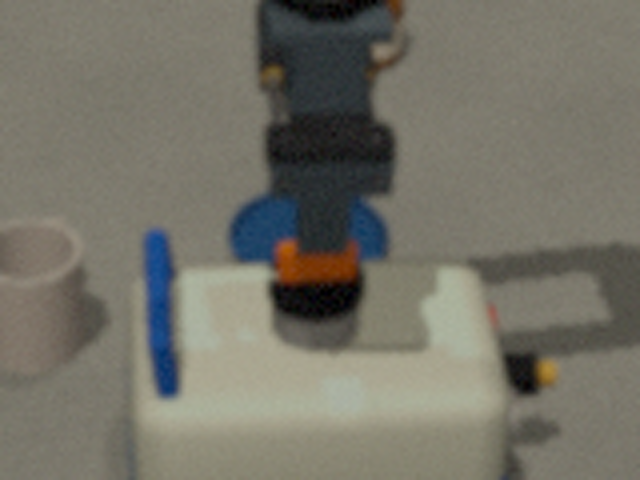

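The picture shows the near fingertip at columns 298-350 (centre 324) above the orange bar at 276-357 (centre 317). I check whether perspective explains the offset.

```bash
python3 - <<'E'
from h import *
a=np.radians(7.5)
for o in(32,38): 
  n=np.array([-np.sin(a),np.cos(a)])*o
  print([(4*(proj("side",(537.3+n[0],117+n[1],z))-[190,140])).round(1) for z in(220,240)])
n=np.array([-np.sin(a),np.cos(a)])*7; 
for x in(535,537.5,540,542.5): print(x,(4*(proj("side",(x+n[0],117+n[1],188))-[190,140])).round(1))
for c in((537.5,117),(539,117)):
  print(proj("top",(*c,199)),proj("top",(*c,173)))
E
```

```text
[array([323.2, 247.8]), array([324. , 223.4])]
[array([323.9, 253.4]), array([324.7, 229.1])]
535 [322.6 262.5]
537.5 [318.9 262.3]
540 [315.2 262.1]
542.5 [311.5 261.9]
[223.79873227 205.82169084] [224.43101074 206.45631023]
[223.80397386 205.3630307 ] [224.43606153 206.00679235]
```

In the tool's units: 8 mm / 800 = 0.01, 1.2 mm / 800 = 0.0015.

```bash
python3 -m pendant '[[[0.0015, -0.0003, 0.01], [0, 0, 0]], [[0, 0, 0.01], [0, 0, 0]], [[0, 0, 0.01], [0, 0, 0]], [[0, 0, 0.01], [0, 0, 0]], [[0, 0, 0.0063], [0, 0, 0]], [[0, 0, 0.0038], [0, 0, 0]], [[0, 0, 0.0013], [0, 0, 0]], [[0, 0, 0], [0, 0, 0]]]' 
python3 -m pendant '[[[0, 0, 0], [0, 0, 0]], [[0, 0, 0], [0, 0, 0]], [[0, 0, 0], [0, 0, 0]], [[0, 0, 0], [0, 0, 0]], [[0, 0, 0], [0, 0, 0]], [[0, 0, 0], [0, 0, 0]], [[0, 0, 0], [0, 0, 0]], [[0, 0, 0], [0, 0, 0]]]' 10 12
python3 -c "
from workcell import *
s=state();print(s['force'],s['torque'],s['ee_pos'],s['ee_rot'])"
```

```text
time_s: 5.0
ee_pos: [538.8, 117.4, 179.1]
ee_rot: [180.0, -0.1, 7.6]
force: [-0.3, -0.0, 0.4]
gripper_width: 60.1
gripper_force: 0.0
time_s: 5.8
ee_pos: [538.7, 117.2, 179.0]
ee_rot: [179.9, -0.1, 7.6]
force: [0.4, -0.6, 0.6]
gripper_width: 14.1
gripper_force: 12.0
[ 0.41844272 -0.58080423  0.55621821] [-0.18557374  0.17778275 -0.0084199 ] [538.72150887 117.24001619 179.03783776] [ 1.79949533e+02 -7.42155569e-02  7.59428916e+00]
```

In the tool's units: -2 degrees / 180 = -0.0111.

```bash
cat > s.py <<'E'
from workcell import *
s=state();print(s['time_s'],s['force'].round(1),s['torque'].round(3),s['ee_pos'].round(1),s['ee_rot'].round(2))
E
python3 -m pendant '[[[0, 0, 0], [0, 0, 0]], [[0, 0, 0], [0, 0, 0]], [[0, 0, 0], [0, 0, -0.0111]], [[0, 0, 0], [0, 0, -0.0111]], [[0, 0, 0], [0, 0, 0]]]' - 30 >/dev/null; python3 s.py
python3 -m pendant '[[[0, 0, 0], [0, 0, -0.0111]], [[0, 0, 0], [0, 0, -0.0111]], [[0, 0, 0], [0, 0, 0]]]' >/dev/null; python3 s.py
python3 -m pendant '[[[0, 0, 0], [0, 0, -0.0056]], [[0, 0, 0], [0, 0, -0.0056]], [[0, 0, 0], [0, 0, 0]]]' ; python3 s.py
```

```text
6.3 [1.  0.7 1.3] [-0.125  0.141  0.067] [538.7 117.4 179.1] [ 1.7997e+02 -8.0000e-02  1.1590e+01]
6.6 [0.4 0.5 0.5] [0.034 0.188 0.029] [538.7 117.5 179. ] [ 1.7997e+02 -7.0000e-02  1.5550e+01]
time_s: 6.9
ee_pos: [538.7, 117.5, 179.1]
ee_rot: [180.0, -0.1, 17.6]
force: [0.1, 1.6, 0.7]
gripper_width: 13.7
gripper_force: 30.0
6.9 [0.1 1.6 0.7] [0.097 0.213 0.015] [538.7 117.5 179.1] [ 1.7997e+02 -7.0000e-02  1.7600e+01]
```

In the tool's units: -1 degrees / 180 = -0.0056.

```bash
for i in 1; do python3 -m pendant '[[[0, 0, 0], [0, 0, -0.0056]], [[0, 0, 0], [0, 0, -0.0056]], [[0, 0, 0], [0, 0, 0]]]' >/dev/null; python3 s.py
python3 -m pendant '[[[0, 0, 0], [0, 0, -0.0056]], [[0, 0, 0], [0, 0, -0.0056]], [[0, 0, 0], [0, 0, 0]]]' >/dev/null; python3 s.py; done
```

```text
7.2 [-0.5  1.4  1.3] [0.208 0.232 0.02 ] [538.7 117.5 179. ] [ 1.7996e+02 -7.0000e-02  1.9620e+01]
7.5 [-0.1  1.8  1.1] [ 0.221  0.21  -0.017] [538.7 117.4 179. ] [ 1.7995e+02 -7.0000e-02  2.1630e+01]
```

In the tool's units: -1 degrees / 180 = -0.0056.

```bash
python3 -m pendant '[[[0, 0, 0], [0, 0, -0.0056]], [[0, 0, 0], [0, 0, -0.0056]], [[0, 0, 0], [0, 0, 0]]]' >/dev/null; python3 s.py
python3 -m pendant '[[[0, 0, 0], [0, 0, -0.0056]], [[0, 0, 0], [0, 0, -0.0056]], [[0, 0, 0], [0, 0, 0]]]' >/dev/null; python3 s.py
```

```text
7.8 [-0.3  0.8  1.1] [0.208 0.159 0.035] [538.7 117.4 179. ] [ 1.7994e+02 -6.0000e-02  2.3630e+01]
8.1 [0.5 1.6 1.7] [0.113 0.193 0.02 ] [538.7 117.3 179. ] [ 1.7994e+02 -6.0000e-02  2.5630e+01]
```

In the tool's units: -1 degrees / 180 = -0.0056.

```bash
python3 -m pendant '[[[0, 0, 0], [0, 0, -0.0056]], [[0, 0, 0], [0, 0, -0.0056]], [[0, 0, 0], [0, 0, 0]]]' >/dev/null; python3 s.py
python3 -m pendant '[[[0, 0, 0], [0, 0, -0.0056]], [[0, 0, 0], [0, 0, -0.0056]], [[0, 0, 0], [0, 0, 0]]]' >/dev/null; python3 s.py
```

```text
8.4 [ 0.5 -0.3  1.1] [0.055 0.135 0.083] [538.7 117.3 179. ] [ 1.7993e+02 -6.0000e-02  2.7630e+01]
8.7 [-0.1  0.3  1.6] [0.063 0.118 0.082] [538.7 117.3 179. ] [ 1.7993e+02 -6.0000e-02  2.9630e+01]
```

```bash
python3 -m pendant '[[[0, 0, 0], [0, 0, 0]], [[0, 0, 0], [0, 0, 0]]]' >/dev/null; python3 s.py
```

```text
8.9 [-0.5 -0.3  1.9] [0.048 0.098 0.038] [538.7 117.3 179. ] [ 1.7993e+02 -6.0000e-02  2.9600e+01]
```

In the tool's units: -1 degrees / 180 = -0.0056.

```bash
python3 -m pendant '[[[0, 0, 0], [0, 0, -0.0056]], [[0, 0, 0], [0, 0, -0.0056]], [[0, 0, 0], [0, 0, 0]]]' >/dev/null; python3 s.py
python3 -m pendant '[[[0, 0, 0], [0, 0, -0.0056]], [[0, 0, 0], [0, 0, 0]], [[0, 0, 0], [0, 0, 0]]]' >/dev/null; python3 s.py
```

```text
9.2 [-0.   0.4  1.8] [-0.003  0.091  0.071] [538.7 117.3 179. ] [ 1.7993e+02 -5.0000e-02  3.1630e+01]
9.5 [-0.6  0.4  1.9] [ 0.062  0.176 -0.014] [538.7 117.4 179. ] [ 1.7994e+02 -5.0000e-02  3.2600e+01]
```

In the tool's units: -1 degrees / 180 = -0.0056.

```bash
python3 -m pendant '[[[0, 0, 0], [0, 0, -0.0056]], [[0, 0, 0], [0, 0, 0]]]' >/dev/null; python3 s.py;python3 -m pendant '[[[0, 0, 0], [0, 0, -0.0056]], [[0, 0, 0], [0, 0, 0]]]' >/dev/null; python3 s.py
```

```text
9.7 [-1.   1.3  2.4] [0.123 0.238 0.002] [538.6 117.4 179. ] [ 1.7995e+02 -4.0000e-02  3.3620e+01]
9.9 [-1.   1.2  3.1] [ 0.197  0.293 -0.05 ] [538.5 117.6 179. ] [ 1.7996e+02 -4.0000e-02  3.4620e+01]
```

In the tool's units: -1 degrees / 180 = -0.0056.

```bash
python3 -m pendant '[[[0, 0, 0], [0, 0, -0.0056]], [[0, 0, 0], [0, 0, 0]]]' >/dev/null; python3 s.py;python3 -m pendant '[[[0, 0, 0], [0, 0, 0]]]' >/dev/null; python3 s.py
```

```text
10.1 [-1.4  2.2  2.6] [ 0.325  0.486 -0.07 ] [538.4 117.6 179. ] [ 1.7997e+02 -4.0000e-02  3.5610e+01]
10.2 [-1.9  1.8  3.2] [ 0.389  0.447 -0.145] [538.5 117.6 179. ] [ 1.7997e+02 -4.0000e-02  3.5590e+01]
```

In the tool's units: -0.5 degrees / 180 = -0.0028.

```bash
python3 -m pendant '[[[0, 0, 0], [0, 0, -0.0028]], [[0, 0, 0], [0, 0, 0]]]' >/dev/null; python3 s.py;python3 -m pendant '[[[0, 0, 0], [0, 0, 0]]]' >/dev/null; python3 s.py
```

```text
10.4 [-2.   1.7  2.9] [ 0.404  0.584 -0.161] [538.4 117.6 179. ] [ 1.7997e+02 -4.0000e-02  3.6090e+01]
10.5 [-2.2  2.7  3.9] [ 0.498  0.636 -0.18 ] [538.5 117.5 179. ] [ 1.7997e+02 -4.0000e-02  3.6080e+01]
```

In the tool's units: -0.5 degrees / 180 = -0.0028.

```bash
python3 -m pendant '[[[0, 0, 0], [0, 0, -0.0028]], [[0, 0, 0], [0, 0, 0]], [[0, 0, 0], [0, 0, 0]], [[0, 0, 0], [0, 0, 0]], [[0, 0, 0], [0, 0, 0]], [[0, 0, 0], [0, 0, 0]]]' >/dev/null; python3 s.py;python3 -m pendant '[[[0, 0, 0], [0, 0, 0]], [[0, 0, 0], [0, 0, 0]], [[0, 0, 0], [0, 0, 0]], [[0, 0, 0], [0, 0, 0]], [[0, 0, 0], [0, 0, 0]]]' >/dev/null; python3 s.py
```

```text
11.1 [-3.3  4.1  4.1] [ 0.788  0.85  -0.198] [538.5 117.6 179. ] [ 1.7996e+02 -4.0000e-02  3.6590e+01]
11.6 [-3.1  3.9  4.6] [ 0.79   0.857 -0.16 ] [538.5 117.6 179. ] [ 1.7997e+02 -4.0000e-02  3.6590e+01]
```

```bash
python3 -m pendant '[[[0, 0, 0], [0, 0, 0]], [[0, 0, 0], [0, 0, 0]], [[0, 0, 0], [0, 0, 0]], [[0, 0, 0], [0, 0, 0]]]' >/dev/null; python3 s.py
```

```text
12.0 [-3.5  3.6  4. ] [ 0.786  0.893 -0.198] [538.5 117.6 179. ] [ 1.7997e+02 -4.0000e-02  3.6590e+01]
```

Vented: it leaned at about 0.2 N m for 1.5 s. Now I press down.

In the tool's units: 1 mm / 800 = 0.0013.

```bash
python3 -m pendant '[[[0, 0, 0.0013], [0, 0, 0]], [[0, 0, 0.0013], [0, 0, 0]], [[0, 0, 0.0013], [0, 0, 0]], [[0, 0, 0], [0, 0, 0]]]' >/dev/null; python3 s.py;python3 -m pendant '[[[0, 0, 0.0013], [0, 0, 0]], [[0, 0, 0.0013], [0, 0, 0]], [[0, 0, 0], [0, 0, 0]], [[0, 0, 0], [0, 0, 0]]]' ; python3 s.py
```

```text
12.4 [-4.5  3.9  9.2] [ 0.69   1.163 -0.089] [538.5 117.5 176.8] [ 1.7995e+02 -6.0000e-02  3.6590e+01]
time_s: 12.8
ee_pos: [538.9, 117.3, 175.0]
ee_rot: [179.9, -0.1, 36.6]
force: [-4.3, 2.6, 9.4]
gripper_width: 14.0
gripper_force: 30.0
12.8 [-4.3  2.6  9.4] [ 0.583  1.048 -0.01 ] [538.9 117.3 175. ] [ 1.7989e+02 -9.0000e-02  3.6630e+01]
```

In the tool's units: 1 mm / 800 = 0.0013, 0.7 mm / 800 = 0.0009.

```bash
python3 -m pendant '[[[0, 0, 0.0013], [0, 0, 0]], [[0, 0, 0.0009], [0, 0, 0]], [[0, 0, 0], [0, 0, 0]], [[0, 0, 0], [0, 0, 0]]]' >/dev/null; python3 s.py; python3 -m pendant '[[[0, 0, 0], [0, 0, 0]]]' >/dev/null; python3 s.py
```

```text
13.2 [-4.1  2.6  9.6] [0.525 1.139 0.065] [538.9 117.2 173.6] [ 1.7988e+02 -1.0000e-01  3.6630e+01]
13.3 [-4.7  2.1 10.4] [ 0.524  1.176 -0.024] [538.9 117.3 173.6] [ 1.7988e+02 -1.0000e-01  3.6630e+01]
```

In the tool's units: -1 degrees / 180 = -0.0056.

```bash
python3 -m pendant '[[[0, 0, 0], [0, 0, -0.0056]], [[0, 0, 0], [0, 0, -0.0056]], [[0, 0, 0], [0, 0, 0]]]' >/dev/null; python3 s.py
```

```text
13.6 [-3.   1.6 10.5] [0.382 0.915 0.026] [539.4 117.1 173.7] [ 1.7982e+02 -1.3000e-01  3.8650e+01]
```

In the tool's units: -1.5 degrees / 180 = -0.0083.

```bash
python3 -m pendant '[[[0, 0, 0], [0, 0, -0.0083]], [[0, 0, 0], [0, 0, -0.0083]], [[0, 0, 0], [0, 0, 0]]]' >/dev/null; python3 s.py;  python3 -m pendant '[[[0, 0, 0], [0, 0, -0.0111]], [[0, 0, 0], [0, 0, -0.0111]], [[0, 0, 0], [0, 0, 0]]]' >/dev/null; python3 s.py
```

```text
13.9 [-2.9  1.4 10.2] [0.303 0.829 0.006] [539.8 116.9 173.8] [ 1.7976e+02 -1.5000e-01  4.1670e+01]
14.2 [-2.3  0.8 10.4] [0.228 0.63  0.011] [540.2 116.8 173.9] [ 1.7971e+02 -1.7000e-01  4.5680e+01]
```

```bash
python3 -c "
from h import *
print(rot(45.68),delta((538.9,117.2,173.5))[2])"
```

```text
[ 0.29 -0.17 -0.01] [-0.7 -1.2  0.4]
```

In the tool's units: -1 mm / 800 = -0.0013, -0.6 mm / 800 = -0.0008, 0.3 degrees / 180 = 0.0017.

```bash
python3 -m pendant '[[[-0.0008, -0.0013, 0.0005], [0.0017, -0.0011, 0]], [[0, 0, 0], [0, 0, 0]], [[0, 0, 0], [0, 0, 0]]]' >/dev/null; python3 s.py;  python3 -m pendant '[[[0, 0, 0], [0, 0, -0.0111]], [[0, 0, 0], [0, 0, -0.0111]], [[0, 0, 0], [0, 0, -0.0111]], [[0, 0, 0], [0, 0, 0]]]' >/dev/null; python3 s.py
```

```text
14.5 [-0.6  0.1 10.2] [-0.018  0.215 -0.056] [540.3 116.8 173.9] [ 1.7987e+02 -6.0000e-02  4.5660e+01]
14.9 [-0.1  0.5  9.5] [0.115 0.186 0.016] [540.3 116.9 173.9] [ 1.7987e+02 -7.0000e-02  5.1680e+01]
```

In the tool's units: 0.4 mm / 800 = 0.0005, -2 degrees / 180 = -0.0111.

```bash
python3 -m pendant '[[[0, 0, 0.0005], [0, 0, -0.0111]], [[0, 0, 0], [0, 0, -0.0111]], [[0, 0, 0], [0, 0, -0.0111]], [[0, 0, 0], [0, 0, -0.0111]], [[0, 0, 0], [0, 0, 0]]]' >/dev/null; python3 s.py;  python3 -m pendant '[[[0, 0, 0], [0, 0, -0.0111]], [[0, 0, 0], [0, 0, -0.0111]], [[0, 0, 0], [0, 0, -0.0111]], [[0, 0, 0], [0, 0, -0.0111]], [[0, 0, 0], [0, 0, 0]]]' >/dev/null; python3 s.py
```

```text
15.4 [-0.4  1.2 10.5] [0.187 0.164 0.045] [540.3 117.1 173.6] [ 1.7987e+02 -6.0000e-02  5.9680e+01]
15.9 [-1.2  1.9 10.8] [0.176 0.217 0.012] [540.1 117.1 173.5] [ 1.7989e+02 -3.0000e-02  6.7680e+01]
```

In the tool's units: -2 degrees / 180 = -0.0111.

```bash
python3 -m pendant '[[[0, 0, 0], [0, 0, -0.0111]], [[0, 0, 0], [0, 0, -0.0111]], [[0, 0, 0], [0, 0, -0.0111]], [[0, 0, 0], [0, 0, -0.0111]], [[0, 0, 0], [0, 0, 0]]]' >/dev/null; python3 s.py;  python3 -m pendant '[[[0, 0, 0], [0, 0, -0.0111]], [[0, 0, 0], [0, 0, -0.0111]], [[0, 0, 0], [0, 0, -0.0111]], [[0, 0, 0], [0, 0, -0.0056]], [[0, 0, 0], [0, 0, 0]]]' >/dev/null; python3 s.py
```

```text
16.4 [-0.6  1.3 10.7] [ 0.215  0.349 -0.031] [539.9 117.1 173.5] [ 1.7991e+02 -1.0000e-02  7.5680e+01]
16.9 [-1.   0.8  9.5] [ 0.208  0.415 -0.028] [539.7 117.1 173.4] [179.94   0.    82.65]
```

In the tool's units: -2 mm / 800 = -0.0025.

```bash
python3 -m pendant '[[[0, 0, -0.0025], [0, 0, 0]], [[0, 0, -0.0025], [0, 0, 0]], [[0, 0, -0.0025], [0, 0, 0]], [[0, 0, 0], [0, 0, 0]]]' >/dev/null; python3 s.py;  python3 -m pendant '[[[0, 0, -0.0025], [0, 0, 0]], [[0, 0, -0.0025], [0, 0, 0]], [[0, 0, 0], [0, 0, 0]]]'  >/dev/null; python3 s.py
```

```text
17.3 [0.6 0.6 6.6] [ 0.092 -0.004 -0.036] [539.4 117.1 178.5] [-1.7999e+02  2.0000e-02  8.2630e+01]
17.6 [1.2 0.3 1.9] [-0.177 -0.284 -0.004] [538.2 117.1 181.6] [-1.798e+02  5.000e-02  8.261e+01]
```

In the tool's units: -2 mm / 800 = -0.0025.

```bash
python3 -m pendant '[[[0, 0, -0.0025], [0, 0, 0]], [[0, 0, -0.0025], [0, 0, 0]], [[0, 0, 0], [0, 0, 0]]]' >/dev/null; python3 s.py;  python3 -m pendant '[[[0, 0, -0.0038], [0, 0, 0]], [[0, 0, -0.0038], [0, 0, 0]], [[0, 0, 0], [0, 0, 0]]]'  >/dev/null; python3 s.py; python3 -m pendant '[[[0, 0, -0.0063], [0, 0, 0]], [[0, 0, -0.0063], [0, 0, 0]], [[0, 0, 0], [0, 0, 0]]]'; python3 s.py
```

```text
17.9 [-0.7 -0.2 -0.7] [-0.121  0.06  -0.   ] [536.9 117.5 184.9] [-1.796e+02  4.000e-02  8.260e+01]
18.2 [ 0.8 -0.2 -1.8] [-0.064  0.078  0.042] [537.8 117.6 191.9] [-1.7975e+02 -1.0000e-02  8.2590e+01]
time_s: 18.5
ee_pos: [538.3, 117.7, 202.5]
ee_rot: [-179.8, -0.0, 82.6]
force: [0.2, 0.6, -1.1]
gripper_width: 13.8
gripper_force: 30.0
18.5 [ 0.2  0.6 -1.1] [-0.067  0.024 -0.02 ] [538.3 117.7 202.5] [-1.7983e+02 -4.0000e-02  8.2590e+01]
```

In the tool's units: -10 mm / 800 = -0.0125.

```bash
python3 -m pendant '[[[0, 0, -0.0125], [0, 0, 0]], [[0, 0, -0.0125], [0, 0, 0]], [[0, 0, -0.0125], [0, 0, 0]], [[0, 0, 0], [0, 0, 0]]]' >/dev/null; python3 -c "
from h import *
print(delta((555.5,-137.5,232)),rot(82.6))"
```

```text
(array([539. , 117.8, 233.7]), array([-1.7995e+02, -8.0000e-02,  8.2590e+01]), array([-251.1,   49.3,    1.3])) [-0.05 -0.08 -0.01]
```

In the tool's units: -35 mm / 800 = -0.0438, -30 mm / 800 = -0.0375.

```bash
python3 -m pendant '[[[-0.0188, 0.0038, 0], [0, 0, 0]], [[-0.0375, 0.0075, 0], [0, 0, 0]], [[-0.0438, 0.0088, 0], [0, 0, 0]], [[-0.0438, 0.0088, 0], [0, 0, 0]], [[-0.0438, 0.0088, 0], [0, 0, 0]], [[-0.0438, 0.0088, 0], [0, 0, 0]], [[-0.0438, 0.0088, 0], [0, 0, 0]], [[-0.025, 0.005, 0], [0, 0, 0]]]'; python3 -m pendant '[[[-0.0138, 0.0013, 0], [0, 0, 0]], [[0, 0, 0], [0, 0, 0]], [[0, 0, 0], [0, 0, 0]]]' >/dev/null; python3 - <<'E'
from h import *
print(delta((555.5,-137.5,40)),rot(82.6))
s=grab_frame("side");t=grab_frame("top")
b=cv2.resize(s[80:230,170:370],None,fx=3,fy=3,interpolation=2)
c=cv2.resize(t[130:280,200:400],None,fx=2,fy=2,interpolation=2);cv2.imwrite("pics/c3.png",np.vstack([b[:, :600],cv2.copyMakeBorder(c,0,0,0,200,0)])[:600]) 
cv2.imwrite("pics/c3.png",b)
E
```

```text
time_s: 19.7
ee_pos: [553.7, -130.2, 230.6]
ee_rot: [-179.7, 0.1, 82.5]
force: [-0.2, 0.3, -1.3]
gripper_width: 13.7
gripper_force: 30.0
(array([ 553.7, -137.2,  231. ]), array([-1.7967e+02, -4.0000e-02,  8.2580e+01]), array([ -0.2,   2.9, 191. ])) [-0.33 -0.04 -0.02]
```

View pics/c3.png

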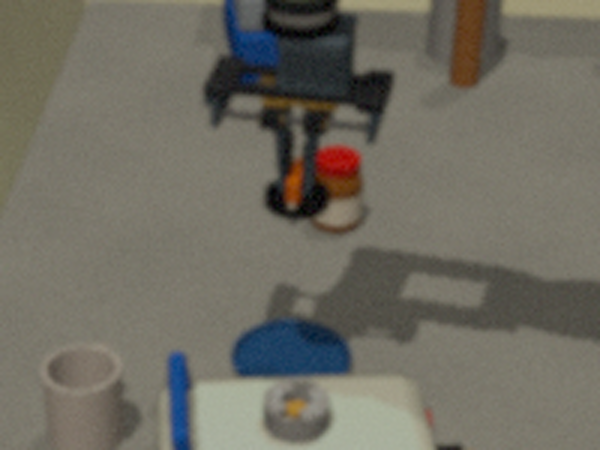

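The picture shows the cap held upright (295,195), the neck open (297,405) and the tray at (291,350). Now I lower.

In the tool's units: 28 mm / 800 = 0.035, 1.5 mm / 800 = 0.0019, -0.33 degrees / 180 = -0.0018.

```bash
python3 -m pendant '[[[0, 0.0019, 0.0188], [-0.0018, 0, 0]], [[0, 0, 0.035], [0, 0, 0]], [[0, 0, 0.035], [0, 0, 0]], [[0, 0, 0.035], [0, 0, 0]], [[0, 0, 0.035], [0, 0, 0]], [[0, 0, 0.035], [0, 0, 0]], [[0, 0, 0.0188], [0, 0, 0]], [[0, 0, 0.0063], [0, 0, 0]]]' >/dev/null; python3 s.py; python3 -m pendant '[[[0, 0, 0.0063], [0, 0, 0]], [[0, 0, 0.0025], [0, 0, 0]], [[0, 0, 0], [0, 0, 0]]]' >/dev/null; python3 s.py
```

```text
20.9 [-0.3  0.5 -0.2] [-0.036  0.07  -0.041] [ 554.5 -136.4   54.5] [-1.7984e+02 -4.0000e-02  8.2690e+01]
21.2 [-1.1  0.8 -1. ] [-0.102  0.06   0.015] [ 556.1 -137.7   49.9] [179.88   0.    82.61]
```

In the tool's units: 1.5 mm / 800 = 0.0019.

```bash
python3 -m pendant '[[[0, 0, 0.0019], [0, 0, 0]], [[0, 0, 0.0019], [0, 0, 0]], [[0, 0, 0.0019], [0, 0, 0]], [[0, 0, 0.0019], [0, 0, 0]], [[0, 0, 0], [0, 0, 0]], [[0, 0, 0], [0, 0, 0]]]' >/dev/null; python3 s.py; python3 -m pendant '[[[0, 0, 0.0013], [0, 0, 0]], [[0, 0, 0.0013], [0, 0, 0]], [[0, 0, 0], [0, 0, 0]], [[0, 0, 0], [0, 0, 0]]]' >/dev/null; python3 s.py
```

```text
21.8 [ 0.2 -0.3 -0.7] [-0.16   0.083 -0.042] [ 555.6 -137.8   43.2] [ 1.7996e+02 -1.0000e-02  8.2590e+01]
22.2 [-0.6  0.5 -0.6] [-0.094  0.08   0.008] [ 555.6 -137.8   41.2] [ 1.7996e+02 -1.0000e-02  8.2590e+01]
```

In the tool's units: 0.5 mm / 800 = 0.0006.

```bash
python3 -m pendant '[[[0, 0, 0.0006], [0, 0, 0]], [[0, 0, 0.0006], [0, 0, 0]], [[0, 0, 0], [0, 0, 0]], [[0, 0, 0], [0, 0, 0]]]' >/dev/null; python3 s.py
```

```text
22.6 [ 0.8 -0.4 -1.3] [-0.056 -0.017  0.016] [ 555.6 -137.8   40.2] [ 1.7995e+02 -1.0000e-02  8.2590e+01]
```

In the tool's units: 0.5 mm / 800 = 0.0006.

```bash
python3 -m pendant '[[[0, 0, 0.0006], [0, 0, 0]], [[0, 0, 0], [0, 0, 0]], [[0, 0, 0], [0, 0, 0]]]' >/dev/null; python3 s.py
```

```text
22.9 [-0.4 -0.3  2.8] [-0.053  0.222  0.009] [ 555.7 -137.8   40. ] [179.93  -0.    82.59]
```

Contact is at z = 40.0 as predicted. I release.

In the tool's units: -30 mm / 800 = -0.0375, -25 mm / 800 = -0.0313.

```bash
python3 -m pendant '[[[0, 0, 0], [0, 0, 0]], [[0, 0, 0], [0, 0, 0]], [[0, 0, 0], [0, 0, 0]], [[0, 0, 0], [0, 0, 0]]]' 40; python3 -m pendant '[[[0, 0, -0.0063], [0, 0, 0]], [[0, 0, -0.0125], [0, 0, 0]], [[0, 0, -0.025], [0, 0, 0]], [[0, 0, -0.0375], [0, 0, 0]], [[0, 0, -0.0375], [0, 0, 0]], [[0, 0, -0.0375], [0, 0, 0]], [[0, 0, -0.0313], [0, 0, 0]], [[0, 0, 0], [0, 0, 0]]]'; python3 - <<'E'
from h import *
s=grab_frame("side");t=grab_frame("top")
b=cv2.resize(s[150:270,170:340],None,fx=3,fy=3,interpolation=2)
c=cv2.resize(t[140:270,200:370],None,fx=3,fy=3,interpolation=2)[:240]
cv2.imwrite("pics/c4.png",np.vstack([b,c]))
E
```

```text
time_s: 23.3
ee_pos: [555.6, -137.8, 39.6]
ee_rot: [180.0, -0.0, 82.6]
force: [-0.1, 0.2, -0.1]
gripper_width: 39.5
gripper_force: 0.0
time_s: 24.1
ee_pos: [557.9, -138.4, 194.6]
ee_rot: [179.4, 0.1, 82.6]
force: [-0.2, -0.1, -0.2]
gripper_width: 40.2
gripper_force: 0.0
```

View pics/c4.png

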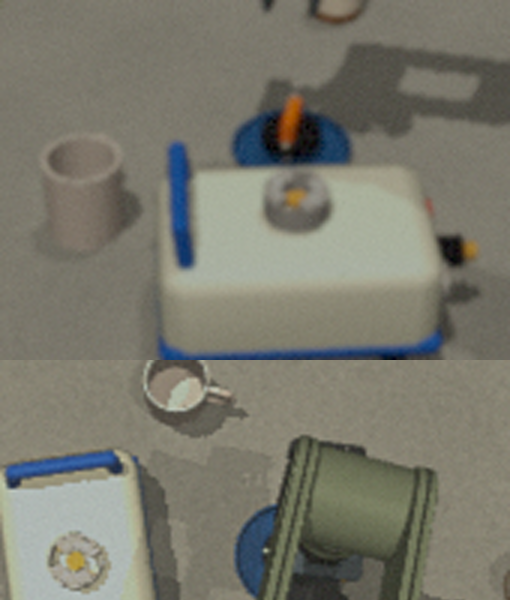

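The side view shows the cap upright in the tray at (291,125) with the orange grip on top. The neck is empty at (296,200), the mug hasn't moved, and the gripper is clear. I hand in.

```bash
python3 -c "
from workcell import *
print(job_done())"
```

```text
the job is handed in; nothing more can be done
None
```

The job is handed in at about 24 s: I vented the cap for over a second at about 0.2 N m, pressed it past the stop, lifted it out, and set it upright in the blue tray; the mug and jars weren't touched.

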